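# Lower the camera boom past its ratchet

### The arm

A 7-joint arm with a two-finger parallel gripper is mounted at the origin on the work surface. World frame = base frame: x ahead of the robot, y to its left, z up, the work surface at z = 0. Lengths are in m, angles in rad, forces in N, time in s.
With the tool pointing down it reaches from about 0.425 to 0.925 m from the base axis. Payload 6.8 kg.
Tool frame: the origin (TCP) lies midway between the tips of the shut fingers; the grasp point (between the pads) lies 19 mm behind it; z points along the fingers, y is the direction in which the jaws open and shut (so a half turn about z gives the same grasp; the last joint's range is limited). The gripper opens to 85 mm and grips with 20 to 120 N. Pads are 22 mm wide; open, the fingers measure 114 mm over their backs; the gripper's body (76 mm by 85 mm) begins 54 mm behind the grasp point. The pads swing forward as they close: fully open they stand 13 mm farther back than shut.
Start: joints at [-1.426, 0.477, 0.022, 1.555, -0.011, 1.109, -0.083], TCP at [0.169, 0.654, 0.231] pointing down, gripper open.
Joint ranges: [-2.96, 2.96], [-0.34, 2.1], [-1.41, 1.46], [0.24, 2.44], [-1.37, 4.51], [0.17, 1.92], [-2.96, 2.96]. Speed limits (rad/s): [2.39, 2.39, 3.14, 3.14, 3.14, 3.14, 3.14].

### API

Orientations are given as a rotation vector (axis times angle).
In Python, from bench import r gives the robot as it stands. The module is installed in compiled form; this text tells all that it offers.
- The arm moves only by the tool apply_moves, never from a script. Its argument "plan" is a list that holds one entry, the list of rows, each a list of 7 numbers: the turn, a rotation vector about the tool's x, y, z scaled (see below), then the shift along the tool's x, y, z scaled (see below), then the closure, from -1 (fully open) to 1 (shut). In form: [[[wx, wy, wz, tx, ty, tz, grip], ...]]. A call has 1 to 12 rows; each row is the pose to reach, as a shift and turn from the pose commanded when the call began, along the tool's axes at that moment, turning the shorter way round; what a row does not reach only later rows make up. The controller multiplies each number of a shift by 0.4 m and each number of a turn by 180 degrees. A row lasts 1/12 s, in which the tool goes at most 41.7 mm and 7.16 degrees, less where a joint would pass 70% of its speed; a pose out of reach is approached as far as the arm can. A call with a number of a shift or a turn outside -1 to 1 is refused whole. A call with a gripper value outside its range is refused whole. The fingers move at their own pace and stop on an object; "force" is the grip in N (left out, the last holds). Time passes only in rows, so rows that repeat a pose let the fingers close. It gives the time, the measured TCP pose, the force and the opening at its end, in the units of the state.
- r.get_obs(): the state, without advancing time (a new reading comes with each control period).
- r.grab_frame(name): name is "side" or "top"; returns a dict with "pixels" (400x640x3 uint8, blue, green, red), "fx", "fy", "cx", "cy" (pixels), "pose" (4x4, takes a point from camera to world coordinates). Camera axes: x right, y up, looking along -z (the intrinsics and any distortion apply to the point x, -y, -z); pixel columns grow to the right and rows downward; lengths in m; the calibration is good to about 2 mm. A picture is of the moment at which its call begins. There is no depth.
- r.hand_in(): hands the job in, once; it reports no verdict.
The state is a dict: "clock": time; "joints": joint angles; "qvel": joint speeds; "tau": joint torques, N m; "tcp_pos": TCP position; "orientation": TCP orientation; "contact_force": force on the tool from outside, world axes, zero at the start; "moment": the same for the moment, N m; "grip_width": finger opening in m.
Only numpy, scipy, OpenCV 4.12 (cv2) and the standard library are available. Lean on these libraries where they do the work, as an engineer would, in place of code of your own. Each camera call takes 0.05 s, during which the arm holds its last target. There are 200 camera calls.

### The job

The camera boom of the inspection stand is propped up on its ratchet; bring the camera down to its working position. With the fingertips press the red pad on top of the boom's outer end to free the pawl and, keeping it pressed, push the boom down past the teeth until it lies level on its stop - steadily, without forcing it or letting it slam - then take the hand away so that the pawl drops into the lowest notch. Only press and push: do not lift the boom, and leave the screwdriver, gateway, sensor and connector where they are.

Things in the scene. Friction and masses are not known exactly. Their poses are not given: they have to be found in the camera images.
- stand: fixed inspection stand, white base plate 160 x 320 x 12 mm on the bench. Origin: centre of the plate's underside; z up; y runs along the plate from the grey hinge cheeks (at y = -100 mm) towards the boom's outer end; x is parallel to the hinge axis. The boom swings in the plane x = 0. A green circuit board sits in a nest on the plate under the camera. Its yaw varies
- hinge (a point): centre of the boom's hinge pin, between the two grey cheeks, fixed on the stand 165 mm above the bench
- boom (a joint): angle of the boom, rad: 0 = level on its rubber stop (working position), positive = raised; starts at 0.36 to 0.56. Aluminium, 24 mm wide, 30 mm high, axis through the hinge, outer end 244 mm from it. Fixed quadrant teeth every 0.15 rad stop it going down while the pawl is in. Hinge friction holds it at any angle; with the pawl free about 4 to 7 N at the pad moves it down
- pawl (a joint): angle of the pawl rocker on the boom, rad: 0 = nose fully in a notch, 0.07 = just clear of the tooth tips, 0.11 = pad fully pressed. Sprung: it returns when let go; pressing takes about 2.5 to 4 N at the pad. Its pin crosses the boom 80 mm out from the hinge, 52 mm above the boom's axis; its nose hooks over the toothed quadrant. At the start the nose is in a notch or on a tooth's flank
- pad (a point): centre of the top face of the red pad (38 mm along the boom, 26 mm wide) at the rocker's outer end: press here. It lies 215 mm out from the hinge along the boom and 41 mm above the boom's axis, 15 mm lower when fully pressed. It moves with the boom on an arc about the hinge: about 0.19 m above the bench when level, up to 0.32 m when raised. Nothing stands above it
- screwdriver: bystander, loose: screwdriver 190 mm long with a blue handle, lying on the bench on the robot's side of the stand. Origin on its underside
- gateway: bystander, loose: black gateway module 70 x 100 x 26 mm with a stub antenna up to 98 mm high and green terminals, on the bench beyond the stand. Origin: centre of the underside
- sensor: bystander, loose: white sensor block 40 x 44 x 46 mm with a yellow head, 62 mm high in all, on the bench beyond the stand. Origin: centre of the underside
- connector: bystander, loose: green screw-terminal connector 16 x 36 x 18 mm lying on the base plate on the robot's side, under the boom's outer half. Origin: centre of the underside
- camera (a point): centre of the yellow camera body (44 x 44 x 50 mm) that hangs under the boom, 125 mm out from the hinge; its ring light is the lowest part, 100 mm below the boom's axis

How it is judged:
By the outcome, as a careful person would: the job done as asked, in the order asked, and still so for the second after the job is handed in, with the robot touching nothing.
It also fails if it takes over 35 s, if anything falls off the work surface, if the arm or the gripper's body presses on something with over 40 N, if the wrist force passes 120 N, or if a joint passes its speed limit or range.

## Working session

There is one attempt and no reset: what is moved stays moved. The work goes in short steps, Python scripts to look and compute and a tool call to move; the robot and the scene stay as the last step left them, time stands still between calls to the robot, and variables do not carry over. Pictures are saved under pics/ and viewed, on a budget of 10 in all, crops included, one or two more only if the job needs it, and the job is handed in when it is done.

Besides the shell and the picture viewer there is one more tool, called after "Call:" by a JSON object that holds its "api" and its "payload", one argument or row to a line. apply_moves: Moves the arm, as the interface text tells. Its arguments: {"type":"object","properties":{"plan":{"type":"array","items":{"type":"array","items":{"type":"array","items":{"type":"number","minimum":-1,"maximum":1}}}},"force":{"type":"number"}},"required":["plan"]}

```bash
mkdir -p pics; cat > h.py <<'E'
import numpy as np, cv2
from bench import r
def grab(n,tag):
    f=r.grab_frame(n); cv2.imwrite(f'pics/{tag}.png',f['pixels']); np.savez(f'{tag}.npz',**{k:np.array(v) for k,v in f.items()}); return f
def ray(f,u,v):
    p=cv2.undistortPoints(np.array([[[u,v]]],float),np.array([[f['fx'],0,f['cx']],[0,f['fy'],f['cy']],[0,0,1.]]),f['dist'] if 'dist' in f else None)[0,0]
    T=np.array(f['pose']); d=T[:3,:3]@np.array([p[0],-p[1],-1.]); return T[:3,3],d/np.linalg.norm(d)
def onplane(f,u,v,z):
    o,d=ray(f,u,v); return o+d*(z-o[2])/d[2]
def two(f,a,g,b):
    o1,d1=ray(f,*a);o2,d2=ray(g,*b)
    s=np.linalg.lstsq(np.c_[d1,-d2],o2-o1,rcond=None)[0]
    p,q=o1+s[0]*d1,o2+s[1]*d2; return (p+q)/2,np.linalg.norm(p-q)
E
python3 - <<'E'
from h import *
np.set_printoptions(precision=3,suppress=True)
print(r.get_obs())
for n in('side','top'):
    f=grab(n,n+'0'); print(n,f.keys(),f['fx'],f['fy'],f['cx'],f['cy'],f['pose'])
    hsv=cv2.cvtColor(f['pixels'],cv2.COLOR_BGR2HSV)
    m=((hsv[...,0]<8)|(hsv[...,0]>172))&(hsv[...,1]>130)&(hsv[...,2]>70)
    _,_,s,c=cv2.connectedComponentsWithStats(m.astype('uint8'))
    for a,b in zip(s[1:],c[1:]):
        if a[4]>15: print('red',a,b)
E
```

```text
{'clock': 0.0, 'joints': array([-1.426,  0.478,  0.022,  1.556, -0.011,  1.109, -0.083]), 'qvel': array([-0.   ,  0.002,  0.002,  0.   , -0.001, -0.002,  0.001]), 'tau': array([ -0.001, -59.645,   1.608, -28.119,   0.012,   0.009,   0.   ]), 'tcp_pos': array([0.169, 0.653, 0.23 ]), 'orientation': array([-0.396, -3.116,  0.003]), 'contact_force': array([-0.926, -0.146,  0.145]), 'moment': array([-0.015, -0.001,  0.066]), 'grip_width': 0.08556790792779445}
side dict_keys(['pixels', 'fx', 'fy', 'cx', 'cy', 'pose']) 466.94112345627383 466.94112345627383 320.72034067068245 196.47143715021411 [[-0.807  0.303 -0.507  0.182]
 [-0.591 -0.383  0.71   0.564]
 [ 0.02   0.873  0.488  0.582]
 [ 0.     0.     0.     1.   ]]
red [320 137  26  14 167] [331.91  143.928]
top dict_keys(['pixels', 'fx', 'fy', 'cx', 'cy', 'pose']) 426.1973790253079 426.1973790253079 326.95514630073444 199.32967276700995 [[-0.019  0.991 -0.129  0.51 ]
 [-0.999 -0.014  0.043 -0.022]
 [ 0.04   0.13   0.991  0.911]
 [ 0.     0.     0.     1.   ]]
red [286 203  26  24 362] [298.459 214.481]
```

View pics/side0.png

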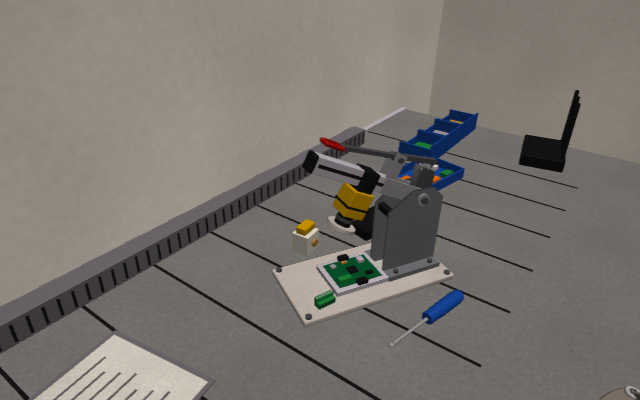

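View pics/top0.png

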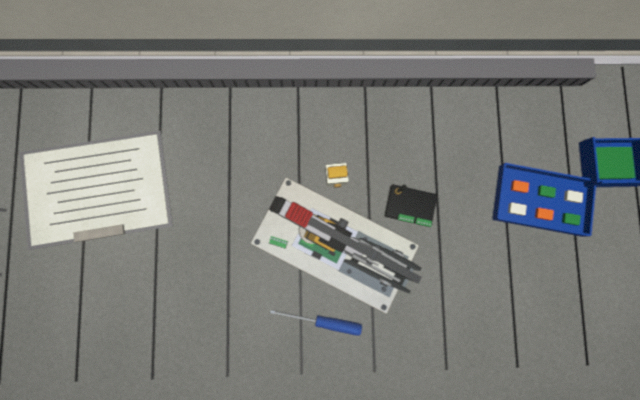

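Both views show the stand. In the top view the pad is at (298,214) and the plate screws are near (288,183), (257,241), (383,307) and (412,246). In the side view the pad is at (332,144). The gateway, sensor, screwdriver and connector are all clear of the boom's plane.

```bash
python3 - <<'E'
from h import *
np.set_printoptions(precision=4,suppress=True)
t=dict(np.load('top0.npz'));s=dict(np.load('side0.npz'))
pad,e=two(t,(298.46,214.48),s,(331.9,143.9)); print('pad',pad,'gap',e)
c=np.array([onplane(t,*p,0.012) for p in[(288,183),(257,241),(383,307),(412,246)]])
print(c); ctr=c.mean(0)
d=(c[0]+c[1]-c[2]-c[3])[:2]; print('len,wid',np.linalg.norm(d)/2,np.linalg.norm(c[0]-c[1])); d/=np.linalg.norm(d)
hinge=ctr[:2]-0.1*d; n=np.array([d[1],-d[0]])
v=pad[:2]-hinge; print('ctr',ctr,'d',d,'yaw',np.arctan2(-d[0],d[1]),'hinge',hinge,'pad along/lat',v@d,v@n)
a=np.arctan2(pad[2]-.165,v@d)-np.arctan2(.041,.215); print('boom',a,'radius',np.hypot(pad[2]-.165,v@d),'exp',np.hypot(.215,.041))
for a in np.arange(0,.61,.1):
  print(a,np.r_[hinge+d*(.215*np.cos(a)-.041*np.sin(a)),.165+.215*np.sin(a)+.041*np.cos(a)])
from scipy.spatial.transform import Rotation as R
o=r.get_obs(); M=R.from_rotvec(o['orientation']).as_matrix(); print(M)
dw=np.r_[hinge+d*(.215*np.cos(.46)-.041*np.sin(.46)),.36]-o['tcp_pos']; print('tool shift/.4',M.T@dw/.4)
E
```

```text
pad [ 0.5695 -0.0065  0.2929] gap 0.0014877382800874512
[[ 0.6633  0.0216  0.012 ]
 [ 0.5414  0.087   0.012 ]
 [ 0.4005 -0.1726  0.012 ]
 [ 0.5249 -0.239   0.012 ]]
len,wid 0.2952137379869425 0.13840346243473603
ctr [ 0.5325 -0.0758  0.012 ] d [0.473  0.8811] yaw -0.49264384148923634 hinge [ 0.4852 -0.1639] pad along/lat 0.17849999748510234 -0.0001890714877530858
boom 0.4333594732415431 radius 0.21960193319172136 exp 0.21887439320304236
0.0 [0.5869 0.0256 0.206 ]
0.1 [0.5845 0.021  0.2273]
0.2 [0.581  0.0146 0.2479]
0.30000000000000004 [0.5766 0.0064 0.2677]
0.4 [ 0.5713 -0.0034  0.2865]
0.5 [ 0.5652 -0.0149  0.3041]
0.6000000000000001 [ 0.5582 -0.0279  0.3202]
[[-0.9682  0.2501 -0.0003]
 [ 0.2501  0.9682 -0.0017]
 [-0.0001 -0.0017 -1.    ]]
tool shift/.4 [-1.3805 -1.3564 -0.3215]
```

Two-view and plate measurements agree: the pad radius is 0.2196 m (0.2189 expected), it lies on the plane x=0 within 1 mm, and the boom is at about 0.43 rad. I'll approach with the fingers shut and the jaw axis along the boom.

Call:
{"api": "apply_moves", "payload": {
  "plan": [
    [[0,0,0.076,-0.69,-0.68,-0.33,1],[0,0,0.076,-0.69,-0.68,-0.33,1],[0,0,0.076,-0.69,-0.68,-0.33,1],[0,0,0.076,-0.69,-0.68,-0.33,1],[0,0,0.076,-0.69,-0.68,-0.33,1],[0,0,0.076,-0.69,-0.68,-0.33,1],[0,0,0.076,-0.69,-0.68,-0.33,1],[0,0,0.076,-0.69,-0.68,-0.33,1],[0,0,0.076,-0.69,-0.68,-0.33,1],[0,0,0.076,-0.69,-0.68,-0.33,1],[0,0,0.076,-0.69,-0.68,-0.33,1],[0,0,0.076,-0.69,-0.68,-0.33,1]]
  ]
}}

```text
clock: 1.1
tcp_pos: [0.3693, 0.3195, 0.364]
orientation: [0.771, 3.045, 0.003]
contact_force: [-0.8, 1.0, -1.7]
grip_width: -0.0002
```

```bash
cat > st.py <<'E'
from h import *
from scipy.spatial.transform import Rotation as R
np.set_printoptions(precision=4,suppress=True)
d=np.array([.473,.8811]);H=np.array([.4852,-.1639])
def st():
    o=r.get_obs(); M=R.from_rotvec(o['orientation']).as_matrix(); p=o['tcp_pos']
    v=p[:2]-H; print('t',o['clock'],'tcp',p,'along',v@d,'lat',v@[d[1],-d[0]],'F',o['contact_force'],'w',o['grip_width'],'\nM',M.tolist()); return o,M,p
def tgt(a,depth=0,off=0): # point at pad, in world; depth along boom normal
    al=.215+off; h=.041-depth
    return np.r_[H+d*(al*np.cos(a)-h*np.sin(a)),.165+al*np.sin(a)+h*np.cos(a)]
E
python3 - <<'E'
from st import *
o,M,p=st()
q=tgt(.433,-.03); print(q,M.T@(q-p)/.4)
E
```

```text
t 1.1 tcp [0.3693 0.3195 0.364 ] along 0.37111456381153674 lat -0.33081874334601635 F [-0.8309  0.9818 -1.7342] w -0.0001843342421637732 
M [[-0.8794278651889996, 0.47603154459943414, 0.0007736119155771109], [0.47603217277014803, 0.8794266333794275, 0.001472070194631143], [2.0416926050863856e-05, 0.0016628437097258694, -0.9999986172660172]]
[ 0.5634 -0.0182  0.3197] [-0.8288 -0.5116  0.11  ]
```

Call:
{"api": "apply_moves", "payload": {
  "plan": [
    [[-0.08,0,0,-0.829,-0.512,0.05,1],[-0.08,0,0,-0.829,-0.512,0.05,1],[-0.08,0,0,-0.829,-0.512,0.05,1],[-0.08,0,0,-0.829,-0.512,0.05,1],[-0.08,0,0,-0.829,-0.512,0.05,1],[-0.08,0,0,-0.829,-0.512,0.05,1],[-0.08,0,0,-0.829,-0.512,0.05,1],[-0.08,0,0,-0.829,-0.512,0.05,1],[-0.08,0,0,-0.829,-0.512,0.05,1],[-0.08,0,0,-0.829,-0.512,0.05,1],[-0.08,0,0,-0.829,-0.512,0.05,1],[-0.08,0,0,-0.829,-0.512,0.05,1]]
  ]
}}

```text
clock: 2.1
tcp_pos: [0.5637, -0.015, 0.342]
orientation: [0.745, 2.968, 0.373]
contact_force: [-0.5, 0.7, -0.7]
grip_width: -0.0002
```

```bash
python3 - <<'E'
from st import *
o,M,p=st()
for k in(-.01,0,.015):
    q=tgt(.433,k); print(k,q,M.T@(q-p)/.4)
a=grab('side','side1')['pixels'][80:240,250:490]; b=grab('top','top1')['pixels'][140:300,220:460]
cv2.imwrite('pics/c1.png',cv2.resize(np.vstack([a,b]),None,fx=1.8,fy=1.8,interpolation=cv2.INTER_CUBIC))
E
```

```text
t 2.1 tcp [ 0.5637 -0.015   0.342 ] along 0.16834647436454672 lat -0.0012757649386408367 F [-0.4799  0.6971 -0.6833] w -0.00016521278567665265 
M [[-0.8816140853359352, 0.45775043124628184, 0.1149832476107949], [0.4719675677017388, 0.8541185618214412, 0.21846761176379786], [0.0017943174153329383, 0.24687248742198048, -0.969046312298384]]
-0.01 [ 0.5674 -0.0108  0.3015] [-0.0034 -0.0119  0.1014]
0 [ 0.5694 -0.0071  0.2924] [-0.0034 -0.0073  0.126 ]
0.015 [ 0.5723 -0.0016  0.2788] [-0.0035 -0.0004  0.1629]
```

View pics/c1.png

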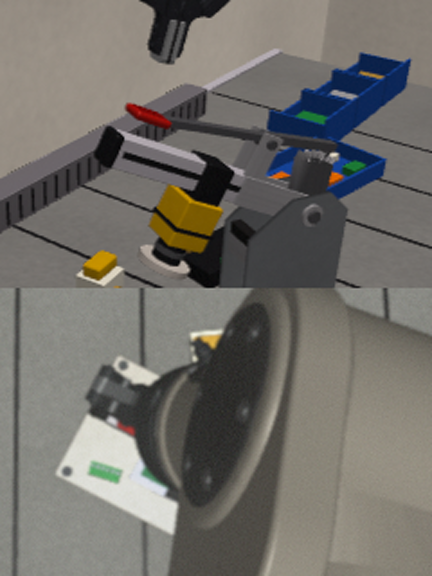

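The crop shows the shut fingertips above the red pad (side crop: fingers at (165,60), pad at (148,115)), lined up with the boom. Next I go down to just above the pad.

Call:
{"api": "apply_moves", "payload": {
  "plan": [
    [[0,0,0,-0.002,-0.007,0.04,1],[0,0,0,-0.002,-0.007,0.08,1],[0,0,0,-0.002,-0.007,0.095,1],[0,0,0,-0.002,-0.007,0.105,1],[0,0,0,-0.002,-0.007,0.115,1],[0,0,0,-0.002,-0.007,0.115,1],[0,0,0,-0.002,-0.007,0.115,1]]
  ]
}}

```text
clock: 2.78
tcp_pos: [0.5686, -0.0083, 0.2985]
orientation: [0.743, 2.966, 0.375]
contact_force: [0.6, -0.1, -0.4]
grip_width: -0.0002
```

```bash
python3 - <<'E'
from st import *
o,M,p=st()
for k in(0,.015):
    q=tgt(.433,k); print(k,q,M.T@(q-p)/.4)
E
```

```text
t 2.7833 tcp [ 0.5686 -0.0083  0.2985] along 0.17653571656128036 lat -5.540757854209967e-05 F [ 0.56   -0.0685 -0.3513] w -0.00019187493898810968 
M [[-0.8817853499292142, 0.4566929589634855, 0.11783945809188451], [0.4716507644655139, 0.8540272815103117, 0.21950617033514772], [-0.00039118960775894746, 0.2491363957138392, -0.9684683284968115]]
0 [ 0.5694 -0.0071  0.2924] [-0.0001 -0.0003  0.0156]
0.015 [ 0.5723 -0.0016  0.2788] [-0.0001  0.0064  0.0525]
```

Call:
{"api": "apply_moves", "payload": {
  "plan": [
    [[0,0,0,0,0,0.006,1],[0,0,0,0,0,0.012,1],[0,0,0,0,0.001,0.018,1],[0,0,0,0,0.002,0.024,1],[0,0,0,0,0.002,0.03,1],[0,0,0,0,0.003,0.034,1],[0,0,0,0,0.003,0.034,1]]
  ]
}}

```text
clock: 3.37
tcp_pos: [0.571, -0.0047, 0.285]
orientation: [0.744, 2.965, 0.374]
contact_force: [0.5, -0.3, 2.2]
grip_width: 0.0002
```

```bash
python3 -c "
from st import *
st()"
```

```text
t 3.3667 tcp [ 0.571  -0.0047  0.285 ] along 0.1808129160179016 lat 0.0002646115397520818 F [ 0.5115 -0.337   2.1999] w 0.00021781007281946265 
M [[-0.8814467777799088, 0.45733285340930313, 0.11789079325342211], [0.4722830046429221, 0.8538520631824559, 0.21882736968788158], [-0.0005843516662395118, 0.2485624979588998, -0.9686156839229695]]
```

Call:
{"api": "apply_moves", "payload": {
  "plan": [
    [[0,0,0,0,0.001,0.006,1],[0,0,0,0,0.002,0.012,1],[0,0,0,0,0.003,0.018,1],[0,0,0,0,0.003,0.018,1]]
  ]
}}

```text
clock: 3.7
tcp_pos: [0.5724, -0.0019, 0.2783]
orientation: [0.744, 2.965, 0.375]
contact_force: [2.6, -1.5, 4.5]
grip_width: -0.0001
```

```bash
python3 -c "
from st import *
o,M,p=st()
# follow arc from pad-pressed angle
v=(p[:2]-H)@d; z=p[2]-.165; rad=np.hypot(v,z); th=np.arctan2(z,v); a0=th-np.arctan2(.026,.215); print('rad',rad,np.hypot(.215,.026),'a',a0)
tilt0=np.arcsin(M[2,1])
print(tilt0)
for a in np.arange(a0,-.06,-.04):
    t=a+th-a0; q=np.r_[H+d*rad*np.cos(t),.165+rad*np.sin(t)]
    print(round(a,3),q,M.T@(q-p)/.4)
"
```

```text
t 3.7 tcp [ 0.5724 -0.0019  0.2783] along 0.1839945066418545 lat 0.00018689097094685297 F [ 2.5696 -1.5166  4.4987] w -0.00012306798229861114 
M [[-0.8815400186179422, 0.45714007537833123, 0.11794128648684539], [0.4721089529322219, 0.8538932392164994, 0.2190421707836081], [-0.0005763126925616563, 0.24877557658148008, -0.9685609843268687]]
rad 0.21608493794513745 0.21656638705025302 a 0.4316271762800167
0.2514158821196283
0.432 [ 0.5722 -0.0018  0.2783] [0.0005 0.     0.    ]
0.392 [0.5743 0.0021 0.2709] [0.0005 0.006  0.0208]
0.352 [0.5762 0.0057 0.2632] [0.0005 0.0112 0.0418]
0.312 [0.578  0.009  0.2555] [0.0005 0.0155 0.0629]
0.272 [0.5797 0.0121 0.2475] [0.0005 0.0189 0.0843]
0.232 [0.5811 0.0148 0.2395] [0.0005 0.0215 0.1057]
0.192 [0.5825 0.0173 0.2313] [0.0005 0.0233 0.1272]
0.152 [0.5837 0.0195 0.223 ] [0.0005 0.0241 0.1488]
0.112 [0.5847 0.0214 0.2147] [0.0005 0.0241 0.1704]
0.072 [0.5855 0.023  0.2062] [0.0005 0.0233 0.192 ]
0.032 [0.5862 0.0243 0.1977] [0.0005 0.0216 0.2136]
-0.008 [0.5868 0.0253 0.1891] [0.0005 0.019  0.235 ]
-0.048 [0.5871 0.026  0.1805] [0.0005 0.0156 0.2564]
```

Call:
{"api": "apply_moves", "payload": {
  "plan": [
    [[0.002,0,0,0,0.002,0.007,1],[0.005,0,0,0,0.004,0.015,1],[0.007,0,0,0,0.006,0.022,1],[0.01,0,0,0,0.008,0.03,1],[0.013,0,0,0,0.01,0.037,1],[0.015,0,0,0,0.012,0.044,1]]
  ]
}}

```text
clock: 4.2
tcp_pos: [0.5766, 0.006, 0.2624]
orientation: [0.748, 2.984, 0.304]
contact_force: [1.8, -1.1, 4.7]
grip_width: -0.0
```

```bash
python3 - <<'E'
from st import *
o,M,p=st()
b=grab('side','side2')['pixels'][80:260,250:490]
cv2.imwrite('pics/c2.png',cv2.resize(b,None,fx=2.5,fy=2.5,interpolation=cv2.INTER_CUBIC))
v=(p[:2]-H)@d; z=p[2]-.165; rad=np.hypot(v,z); th=np.arctan2(z,v); a0=th-np.arctan2(.026,.215); print('rad',rad,'a',a0)
for a in np.arange(a0,-.06,-.05):
    t=a+th-a0; q=np.r_[H+d*rad*np.cos(t),.165+rad*np.sin(t)]
    print(round(a,3),q,M.T@(q-p)/.4)
E
```

```text
t 4.2 tcp [0.5766 0.006  0.2624] along 0.19288703943543462 lat 0.00017066809328601911 F [ 1.7892 -1.1225  4.7177] w -2.683234558353127e-05 
M [[-0.8816539698593969, 0.4621059330489586, 0.09562627291763087], [0.47189607841093945, 0.8636221101037863, 0.17740051330326054], [-0.0006071338751175229, 0.2015315299917986, -0.979481839447584]]
rad 0.2160718186046858 a 0.34715188485034465
0.347 [0.5764 0.0061 0.2624] [0.0004 0.     0.    ]
0.297 [0.5786 0.0101 0.2526] [0.0004 0.0064 0.0262]
0.247 [0.5806 0.0138 0.2426] [0.0004 0.0115 0.0528]
0.197 [0.5823 0.017  0.2325] [0.0004 0.0153 0.0795]
0.147 [0.5838 0.0197 0.2221] [0.0004 0.0177 0.1064]
0.097 [0.585  0.022  0.2116] [0.0004 0.0188 0.1334]
0.047 [0.586  0.0238 0.201 ] [0.0005 0.0185 0.1604]
-0.003 [0.5867 0.0252 0.1903] [0.0005 0.0169 0.1874]
-0.053 [0.5872 0.026  0.1796] [0.0005 0.0139 0.2142]
```

View pics/c2.png

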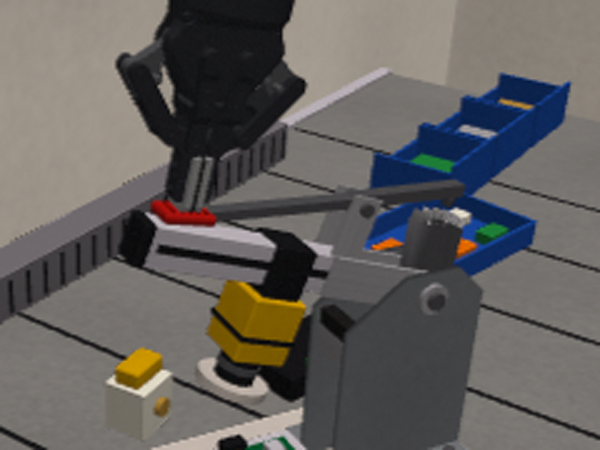

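The fingertips sit on the pad at crop (190,210), the pad is down on the boom, and the boom is moving at a steady 5 N or so. I keep following the arc.

Call:
{"api": "apply_moves", "payload": {
  "plan": [
    [[0.003,0,0,0,0.002,0.007,1],[0.005,0,0,0,0.004,0.015,1],[0.008,0,0,0,0.006,0.022,1],[0.01,0,0,0,0.007,0.03,1],[0.013,0,0,0,0.008,0.037,1],[0.015,0,0,0,0.01,0.045,1],[0.018,0,0,0,0.011,0.052,1],[0.02,0,0,0,0.012,0.06,1],[0.023,0,0,0,0.014,0.067,1],[0.026,0,0,0,0.015,0.075,1],[0.028,0,0,0,0.015,0.082,1],[0.03,0,0,0,0.016,0.09,1]]
  ]
}}

```text
clock: 5.25
tcp_pos: [0.5827, 0.0182, 0.2284]
orientation: [0.757, 3.017, 0.165]
contact_force: [1.1, 0.8, 4.2]
grip_width: -0.0002
```

```bash
python3 - <<'E'
from st import *
o,M,p=st()
v=(p[:2]-H)@d; z=p[2]-.165; rad=np.hypot(v,z); th=np.arctan2(z,v); a0=th-np.arctan2(.026,.215); print('rad',rad,'a',a0)
for a in np.arange(a0,-.06,-.04):
    t=a+th-a0; q=np.r_[H+d*rad*np.cos(t),.165+rad*np.sin(t)]
    print(round(a,3),q,M.T@(q-p)/.4)
E
```

```text
t 5.25 tcp [0.5827 0.0182 0.2284] along 0.2066280682590175 lat -0.00021154225968502384 F [1.1017 0.7605 4.2078] w -0.00018361220186405373 
M [[-0.8817097948364319, 0.4689854673407518, 0.05138549515840467], [0.47179212501884266, 0.8764255089029025, 0.09638733378662331], [0.00016870003721613028, 0.10922892825376349, -0.9940166058838416]]
rad 0.21613283977291897 a 0.1773206825526694
0.177 [0.5829 0.0182 0.2284] [-0.0005  0.      0.    ]
0.137 [0.5841 0.0202 0.2201] [-0.0005  0.0037  0.0213]
0.097 [0.585  0.022  0.2117] [-0.0006  0.0064  0.0427]
0.057 [0.5858 0.0235 0.2032] [-0.0006  0.0083  0.0643]
0.017 [0.5865 0.0247 0.1947] [-0.0006  0.0094  0.0859]
-0.023 [0.5869 0.0256 0.1861] [-0.0006  0.0095  0.1075]
```

Call:
{"api": "apply_moves", "payload": {
  "plan": [
    [[0.003,0,0,0,0.001,0.007,1],[0.006,0,0,0,0.003,0.015,1],[0.009,0,0,0,0.004,0.022,1],[0.012,0,0,0,0.005,0.03,1],[0.015,0,0,0,0.006,0.037,1],[0.018,0,0,0,0.007,0.045,1],[0.02,0,0,0,0.008,0.052,1],[0.022,0,0,0,0.008,0.059,1],[0.024,0,0,0,0.009,0.065,1],[0.026,0,0,0,0.009,0.07,1],[0.028,0,0,0,0.009,0.074,1],[0.03,0,0,0,0.009,0.078,1]]
  ]
}}

```text
clock: 6.25
tcp_pos: [0.5861, 0.0243, 0.198]
orientation: [0.763, 3.044, 0.024]
contact_force: [1.9, 2.3, 4.7]
grip_width: 0.0002
```

```bash
python3 - <<'E'
from st import *
o,M,p=st()
v=(p[:2]-H)@d; z=p[2]-.165; rad=np.hypot(v,z); th=np.arctan2(z,v); print('rad',rad,'a',th-np.arctan2(.026,.215))
E
```

```text
t 6.25 tcp [0.5861 0.0243 0.198 ] along 0.21357151578409947 lat -0.00015279403240941184 F [1.8522 2.2696 4.7304] w 0.00018308475059203004 
M [[-0.8816306447305207, 0.4718848057397115, 0.007220552890300165], [0.47194003977648424, 0.8815251203248169, 0.013640421257716424], [7.160877997178846e-05, 0.015433481406092894, -0.9998808941688357]]
rad 0.21609891616868837 a 0.03274523751544389
```

Call:
{"api": "apply_moves", "payload": {
  "plan": [
    [[0,0,0,0,0,0.004,1],[0,0,0,0,0.001,0.007,1],[0,0,0,0,0.001,0.01,1],[0,0,0,0,0.001,0.013,1],[0,0,0,0,0.001,0.015,1]]
  ]
}}

```text
clock: 6.67
tcp_pos: [0.5864, 0.025, 0.1921]
orientation: [0.763, 3.043, 0.025]
contact_force: [2.1, 3.5, 4.5]
grip_width: 0.0004
```

Call:
{"api": "apply_moves", "payload": {
  "plan": [
    [[0,0,0,0,0,0.002,1],[0,0,0,0,0,0.004,1]]
  ]
}}

```text
clock: 6.83
tcp_pos: [0.5866, 0.0249, 0.1911]
orientation: [0.763, 3.043, 0.026]
contact_force: [-1.9, 3.3, 13.3]
grip_width: 0.0
```

Call:
{"api": "apply_moves", "payload": {
  "plan": [
    [[0,0,0,0,0,0.001,1],[0,0,0,0,0,0.001,1],[0,0,0,0,0,0.001,1]]
  ]
}}

```text
clock: 7.08
tcp_pos: [0.5866, 0.0249, 0.1912]
orientation: [0.763, 3.043, 0.026]
contact_force: [-1.0, 3.3, 12.8]
grip_width: -0.0003
```

```bash
python3 - <<'E'
from st import *
o,M,p=st()
b=grab('side','side3')['pixels'][80:260,250:490]
cv2.imwrite('pics/c3.png',cv2.resize(b,None,fx=2.5,fy=2.5,interpolation=cv2.INTER_CUBIC))
E
```

```text
t 7.0833 tcp [0.5866 0.0249 0.1912] along 0.21436321158244157 lat 4.902907591831233e-05 F [-1.0441  3.3465 12.8179] w -0.00034777004950318526 
M [[-0.8816361745342477, 0.47185871492862985, 0.008185896317424685], [0.4719297136457995, 0.8815047696691417, 0.01522124925054944], [-3.362753685429501e-05, 0.01728277166590313, -0.9998506411823384]]
```

View pics/c3.png

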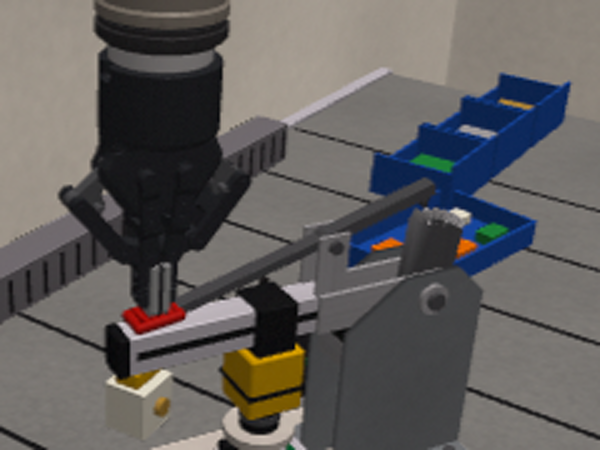

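The boom is on its stop: the force stepped from 5 to 13 N and the tip halted at z = 0.191, the level value. I lift straight off, slowly at first.

Call:
{"api": "apply_moves", "payload": {
  "plan": [
    [[0,0,0,0,0,-0.01,1],[0,0,0,0,0,-0.02,1],[0,0,0,0,0,-0.035,1],[0,0,0,0,0,-0.05,1],[0,0,0,0,0,-0.07,1],[0,0,0,0,0,-0.1,1],[0,0,0,0,0,-0.15,1],[0,0,0,0,0,-0.2,1],[0,0,0,0,0,-0.28,1],[0,0,0,0,0,-0.35,1],[0,0,0,0,0,-0.35,1],[0,0,0,0,0,-0.35,1]]
  ]
}}

```text
clock: 8.13
tcp_pos: [0.5858, 0.022, 0.3321]
orientation: [0.764, 3.04, 0.026]
contact_force: [-0.3, -1.0, -0.2]
grip_width: -0.0001
```

```bash
python3 - <<'E'
from st import *
o,M,p=st()
f=grab('side','side4'); 
hsv=cv2.cvtColor(f['pixels'],cv2.COLOR_BGR2HSV)
m=((hsv[...,0]<8)|(hsv[...,0]>172))&(hsv[...,1]>130)&(hsv[...,2]>70)
_,_,s,c=cv2.connectedComponentsWithStats(m.astype('uint8'))
for a,b in zip(s[1:],c[1:]):
  if a[4]>15:
    # meet the ray with the boom's vertical plane
    O,D=ray(f,*b); n=np.r_[d[1],-d[0],0]; q=O+D*((np.r_[H,0]-O)@n)/(D@n)
    v=(q[:2]-H)@d; print(b,q,'along',v,'h',q[2]-.165,'a',np.arctan2(q[2]-.165,v)-np.arctan2(.041,.215),'rad',np.hypot(v,q[2]-.165))
b=f['pixels'][80:340,220:500]
cv2.imwrite('pics/c4.png',cv2.resize(b,None,fx=2.2,fy=2.2,interpolation=cv2.INTER_CUBIC))
E
```

```text
t 8.1333 tcp [0.5858 0.022  0.3321] along 0.21139548974496197 lat 0.0007561086521110354 F [-0.2847 -0.9543 -0.1596] w -8.631616323963565e-05 
M [[-0.8813177531861278, 0.4724056714942157, 0.010578254064607193], [0.4725178424696925, 0.8812003699928466, 0.014587545107309733], [-0.0024303223537393776, 0.017854676266179946, -0.9998376388537729]]
[309.7325 197.9912] [0.5879 0.0274 0.2028] along 0.2170831436090659 h 0.037814029431927104 a -0.015974182858157243 rad 0.22035197312725152
```

View pics/c4.png

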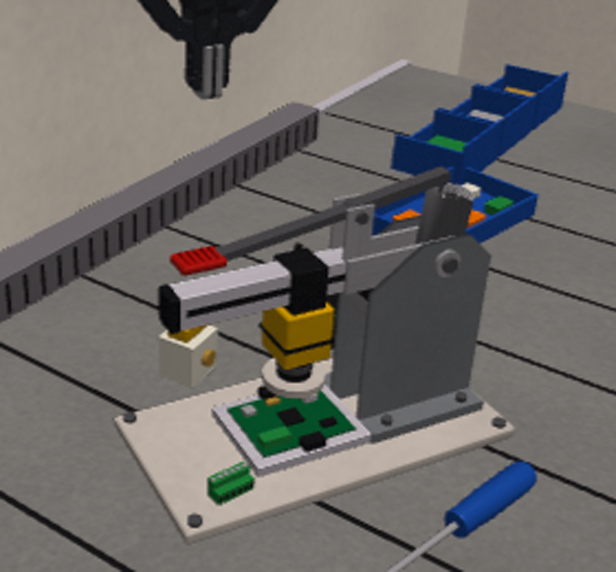

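The hand is clear. The pad has sprung back up (crop (198,260); h ≈ 38 mm against 41 released and 26 pressed), the boom is level, and the connector, screwdriver and sensor look undisturbed.

```bash
python3 -c "
from h import *
print(r.hand_in())"
```

```text
the job is handed in; nothing more can be done
None
```

The camera boom is down on its stop in the working position. The pawl looks engaged in the lowest notch, though I judged that from the pad height rather than seeing the nose itself. I handed the job in at about 8 s on the robot's clock, with no verdict reported.

**What I did:** I pressed the red pad down its full 15 mm with the shut fingertips, then followed the arc from about 0.43 rad down to level. The readings along the way were 4–5 N vertically. At the stop the force rose to about 13 N, and I lifted the hand straight up and clear.

**Last checks:**
- **Boom:** the pressed fingertip halted at z = 0.191 m, which is the height expected for level. A single camera view of the pad gave about -0.016 rad, within what I would expect from that measurement.
- **Pawl:** the pad sprang back to about 38 mm above the boom axis, against 41 mm released and 26 mm pressed.
- **Hand:** it is about 13 cm above the pad, reading about 1 N, which is sensor noise.
- **Other items:** the screwdriver, sensor and connector look unmoved in the last side picture. I did not check the gateway again afterwards, but the arm never went near it.

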